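# Trace a wear groove with a spring-tipped probe and hold it on the marked spot

### The job

Take the pen probe out of its stand, set its spring tip down in the plain narrow end of the wear groove on the clamped specimen, and draw it slowly (about 2 cm per second) along the groove to the marked spot in the middle of the square pocket, upright and lightly pressed in the groove all the way. Finish there still gripping the probe: hold it still and upright with its tip on the marked spot and the tip pushed roughly halfway in against its light spring; never press hard, and leave the other things on the bench alone.

Things in the scene. Friction and masses are not known exactly. Their poses are not given: they have to be found in the camera images.
- probe: Loose pen probe, 0.1 to 0.2 kg, upright in the stand. Origin: centre of the underside of its round flange (44 mm wide, 8 thick), which rests on the stand's top; z runs up the probe. Above: round black handle, 26 mm diameter, z = 8 to 100 mm, gripped from its sides, best at z = 65. Below: nose, 20 mm diameter, to z = -30, then thin spring stylus to z = -53. Raise it 60 mm to clear the stand.
- stylus (a joint): How far the spring stylus is pushed into the probe's nose along the probe's axis, in m: 0 = fully out, 0.010 = fully in (end stop). The spring takes about 0.4 N to start and 400 N/m more: halfway in (0.005) is about 2.4 N, fully in 4.4 N.
- stylus_tip (a point): The lowest point of the stylus's ball tip (6 mm ball), 53 mm below the probe's origin on its axis when fully out; moves up the probe as the stylus is pushed in.
- stand: Fixed grey square block, 80 x 80 mm, 65 mm high, with a 25 mm upright hole right through its middle in which the probe's nose hangs with 2.5 mm play all round. Origin: centre of its underside on the bench; x and y along its sides.
- specimen: Fixed level fixture, turned any way; base 160 (x) x 100 (y) x 30 mm. Origin: centre of its underside. Bright plate 130 x 70, top 50 mm up; clamp bars across both ends (|x| 55 to 69, 64 mm high). In the plate a dark groove 12 mm wide, 2 deep, runs along x at y = 0 from x = -43 to 23, opening into an equally deep 24 mm square pocket, x = 23 to 47. Flat floor of both 48 mm above the bench.
- groove_start (a point): The point on the groove's floor where the trace begins, on the centre line 8 mm from the plain narrow end (specimen x = -35 mm).
- pocket_spot (a point): The marked spot: a bright disc of 7 mm diameter on the dark floor in the middle of the square pocket (specimen x = +35 mm, 70 mm along the groove from groove_start).
- weight: Bystander: steel dead-weight, 56 mm disc with a knob, 44 mm high. Origin: centre of its underside. Leave alone.
- hex_key: Bystander: dark L-shaped hex key, 8 mm thick, 85 mm long, lying on the bench to the robot's right. Origin: on its long arm, at its underside. Leave alone.
- wash_bottle: Bystander: clear closed bottle, 60 mm diameter, 150 mm high, standing. Origin: centre of its underside. Leave alone.
- blank: Bystander: spare plain steel plate without a groove, 50 x 70 x 12 mm. Origin: centre of its underside. Leave alone.
Mind the look-alikes: they are no part of the job. Leave any blue look-alike of the probe alone. Leave any blue look-alike of the stand alone.

How it is judged (in metres and radians):
On the way, in this order (a step that is already met when the one before it is completed fails the run):
1. the held, upright probe's tip is set down in the groove at its plain end (x of stylus_tip in the frame of specimen between -0.044 and -0.028 m and y of stylus_tip in the frame of specimen between -0.0045 and 0.0045 m and contact force between probe and specimen above 0.3 N and contact force between the fingers and probe above 1 N and angle between probe's own z axis and vertical below 0.18 rad), for 0.2 s.
2. the tip is drawn, pressed in the groove, along its first third (x of stylus_tip in the frame of specimen between -0.025 and -0.011 m and y of stylus_tip in the frame of specimen between -0.0045 and 0.0045 m and contact force between probe and specimen above 0.3 N and contact force between the fingers and probe above 1 N and angle between probe's own z axis and vertical below 0.18 rad), for 0.1 s.
3. the tip is drawn, pressed in the groove, along its middle (x of stylus_tip in the frame of specimen between -0.008 and 0.008 m and y of stylus_tip in the frame of specimen between -0.0045 and 0.0045 m and contact force between probe and specimen above 0.3 N and contact force between the fingers and probe above 1 N and angle between probe's own z axis and vertical below 0.18 rad), for 0.1 s.
4. the tip is drawn, pressed in the groove, along its last third (x of stylus_tip in the frame of specimen between 0.011 and 0.025 m and y of stylus_tip in the frame of specimen between -0.0045 and 0.0045 m and contact force between probe and specimen above 0.3 N and contact force between the fingers and probe above 1 N and angle between probe's own z axis and vertical below 0.18 rad), for 0.1 s.
At the end, for the whole second after the job is handed in: Probe still gripped, clear of the stand, within 7 degrees of upright and slower than 10 mm/s; its tip on the pocket floor within 5 mm of the marked spot, pushed in 2 to 8.5 mm, with 0.8 to 6 N on the specimen (horizontal distance between stylus_tip and pocket_spot below 0.005 m and z of stylus_tip in the frame of pocket_spot below 0.0015 m and value of joint stylus between 0.002 and 0.0085 m and contact force between probe and specimen between 0.8 and 6 N and angle between probe's own z axis and vertical below 0.12 rad and contact force between the fingers and probe above 1 N and contact force between probe and stand below 0.1 N and linear speed of probe below 0.01 m/s); the arm keeps its last pose, push and grip.
It fails at once if the probe is pressed hard on the specimen (over 15 N) (contact force between probe and specimen above 15 N).
It fails at once if the probe is moved faster than 8 cm/s while it touches the specimen (contact force between probe and specimen above 0.3 N and linear speed of probe above 0.08 m/s).
It fails at once if a bystander is moved more than 2 cm (distance of any of weight, hex_key, wash_bottle, blank from where it was at the start of the episode above 0.02 m).
It also fails if it takes over 58 s, if anything falls off the work surface, if the arm or the gripper's body presses on something with over 40 N, if the wrist force passes 120 N, or if a joint passes its speed limit or range.

### The arm

A 6-joint arm with a two-finger parallel gripper is mounted at the origin on the work surface. World frame = base frame: x ahead of the robot, y to its left, z up, the work surface at z = 0. Lengths are in mm, angles in rad, forces in N, time in s.
With the tool pointing down it reaches from about 325 to 750 mm from the base axis. Payload 7.6 kg.
Tool frame: the origin (TCP) lies on the centre line of the jaws, within the pads' length; the fingertips stand tcp_to_tips ahead of it and the grasp point (between the pads) lies 8 mm behind it (tcp_to_tips is the distance from the TCP to the fingertips, in mm); z points along the fingers, y is the line along which they close (so a half turn about z gives the same grasp; the last joint's range is limited). The gripper opens to 85 mm and grips with 20 to 120 N. Pads are 22 mm wide; open, the fingers measure 114 mm over their backs; the gripper's body (76 mm by 85 mm) begins 54 mm behind the grasp point. The pads swing forward as they close: fully open they stand 13 mm farther back than shut.
Start: joints at [1.084, 0.052, 1.401, -0, 1.689, -0.07], TCP at [212.525, 480.081, 242.323] pointing down, gripper open.
Joint ranges: [-2.9, 2.9], [-0.91, 2.17], [0.12, 2.37], [-1.06, 4.2], [0.26, 2.73], [-2.93, 2.93]. Speed limits (rad/s): [2.57, 2.57, 3.01, 3.14, 3.14, 3.14].

### API

Orientations are given as a 3x3 rotation matrix whose columns are the frame's x, y, z axes.
In Python, from rig import read_state, read_camera, hand_in, search_frame, tcp_to_tips gives the robot as it stands.
- The arm moves only by the tool send_rows, never from a script. Its argument "commands" is a list of rows, each a list of 2 entries, a list of its own where there are three numbers: the shift along the tool's x, y, z in mm, then the turn, a rotation vector about the tool's x, y, z in degrees. In form: [[[x, y, z], [ax, ay, az]], ...]. A call has exactly 10 rows; each row is the pose to reach, as a shift and turn from the pose commanded when the call began, along the tool's axes at that moment; what a row does not reach only later rows make up. A row lasts 1/8 s, in which the tool goes at most 62.5 mm and 10.7 degrees, less where a joint would pass 70% of its speed; a pose out of reach is approached as far as the arm can. A call with a gripper value outside its range is refused whole. "jaw" is the finger opening in mm, from 0 to 85.4, set as the call begins (left out, the last holds). The fingers move at their own pace and stop on an object; the grip force is fixed at half the most. Time passes only in rows, so rows that repeat a pose let the fingers close, or fill a call up. It gives the time, the measured TCP pose, the force, the opening and the grip force at its end, in the units of the state.
- read_state(): the state, without advancing time (a new reading comes with each control period).
- read_camera(name): name is "scene" or "top"; returns a dict with "frame" (480x640x3 uint8, red, green, blue), "camera_matrix" (3x3 intrinsics, pixels), "T" (4x4, takes a point from camera to world coordinates). Camera axes: x right, y down, z forward; pixel columns grow to the right and rows downward; lengths in mm; the calibration is good to about 2 mm. A picture is of the moment at which its call begins. There is no depth.
- hand_in(): hands the job in; it is judged then, once.
Trained networks look in a picture, given as the dict that the camera call returned (one of the last four; its "shot" number tells which), for a name from the list of things; names that differ only in an ending like _2 or _b are one class to them, and where a whole thing is asked for, a point or a joint stands for the part that bears it (a point fixed in the world has none). Each returns a list of dicts, best first, with "p" (0 to 1); they miss things now and then, are a little off and sometimes report something else, mostly with a low value. They report only what shows in the picture. A call takes as long as a camera call. They do not tell look-alikes from the thing itself.
- search_frame(target, picture): "xyz" ([x, y, z] in mm, in world coordinates, good to about 4 mm: the middle of the surface that is visible of it).
The state is a dict: "time": time; "qpos": joint angles; "joint_velocities": joint speeds; "joint_torque": joint torques, N m; "ee_pos": TCP position; "tcp_rot": TCP orientation; "ft_force": force on the tool from outside, world axes, zero at the start; "ft_torque": the same for the moment, N m; "finger_gap": finger opening in mm; "grip_force": force on a finger pad.
Only numpy, scipy, OpenCV 4.12 (cv2) and the standard library are available. Lean on these libraries where they do the work, as an engineer would, in place of code of your own. Each camera call takes 0.05 s, during which the arm holds its last target. There are 200 camera calls.

## Working session

There is one attempt and no reset: what is moved stays moved. The work goes in short steps, Python scripts to look and compute and a tool call to move; the robot and the scene stay as the last step left them, time stands still between calls to the robot, and variables do not carry over. Pictures are saved under pics/ and viewed, at most 10 in all, crops included, and the job is handed in when it is done.

Besides the shell and the picture viewer there is one more tool, called after "Call:" in YAML: its name, and indented under it one key for each argument. send_rows: Moves the arm, as the interface text tells. Its arguments: {"type":"object","properties":{"commands":{"type":"array"},"jaw":{"type":"number"}},"required":["commands"]}

```bash
mkdir -p pics; ls
python3 - <<'E'
from rig import *
import cv2,json,numpy as np
s=read_state();print(s, tcp_to_tips if not callable(tcp_to_tips) else tcp_to_tips())
for c in ("scene","top"):
    p=read_camera(c);cv2.imwrite(f"pics/{c}0.png",p["frame"][:,:,::-1]);print(c,p["camera_matrix"].tolist(),np.round(p["T"],3).tolist())
    for t in ("probe","stand","specimen","pocket_spot","groove_start","weight","hex_key","wash_bottle","blank"):
        try: print(t,[(np.round(d["xyz"]).tolist(),round(d["p"],2)) for d in search_frame(t,p)][:4])
        except Exception as e: print(t,e)
E
```

```text
pics
{'time': 0.0, 'qpos': array([ 1.08372335e+00,  5.28919947e-02,  1.40172351e+00,  6.93150609e-06,
        1.68861708e+00, -7.02690261e-02]), 'joint_velocities': array([-7.79951530e-04,  3.26358396e-04, -9.95273997e-04,  7.29297017e-05,
        1.11213448e-03,  9.39083638e-04]), 'joint_torque': array([-1.03774935e-03, -3.81663001e+01, -3.60192776e+01, -2.15606001e-04,
        6.21943764e-03, -1.62947117e-05]), 'ee_pos': array([212.36969243, 479.81742175, 241.44412927]), 'tcp_rot': array([[-9.14387777e-01,  4.04838727e-01, -7.73636627e-04],
       [ 4.04839448e-01,  9.14386642e-01, -1.44599290e-03],
       [ 1.22009074e-04, -1.63539686e-03, -9.99998655e-01]]), 'ft_force': array([-0.04519389,  0.296132  , -0.72336486]), 'ft_torque': array([-0.03152461, -0.02399622,  0.00387723]), 'grip_force': 0.0, 'finger_gap': 85.6513324869566} 11.0
scene [[522.4736460844952, 0.0, 325.64447156213544], [0.0, 522.4736460844952, 247.9313706019831], [0.0, 0.0, 1.0]] [[0.885, 0.346, -0.311, 1002.249], [0.466, -0.674, 0.574, -659.493], [-0.011, -0.653, -0.757, 941.448], [0.0, 0.0, 0.0, 1.0]]
probe [([55
[... 398 characters left out ...]
12.0], 0.97)]
top [[487.95463288608124, 0.0, 314.6956513301415], [0.0, 487.95463288608124, 234.2759210061701], [0.0, 0.0, 1.0]] [[-0.016, -0.994, 0.109, 495.644], [-1.0, 0.016, 0.003, 5.373], [-0.004, -0.109, -0.994, 1405.239], [0.0, 0.0, 0.0, 1.0]]
probe [([550.0, -137.0, 102.0], 0.6), ([466.0, -33.0, 59.0], 0.59)]
stand [([547.0, -141.0, 67.0], 0.9), ([533.0, -279.0, 65.0], 0.86)]
specimen [([516.0, 211.0, 54.0], 0.78), ([548.0, -142.0, 66.0], 0.69)]
pocket_spot [([519.0, 213.0, 49.0], 0.64)]
groove_start [([518.0, 201.0, 46.0], 0.6)]
weight [([754.0, 94.0, 20.0], 0.59)]
hex_key [([545.0, -424.0, 9.0], 0.63)]
wash_bottle [([482.0, 471.0, 103.0], 0.66)]
blank [([771.0, -208.0, 16.0], 0.85)]
```

View pics/top0.png

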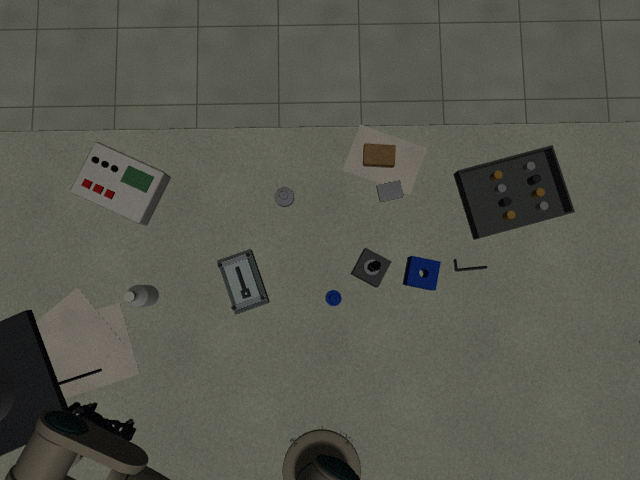

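View pics/scene0.png

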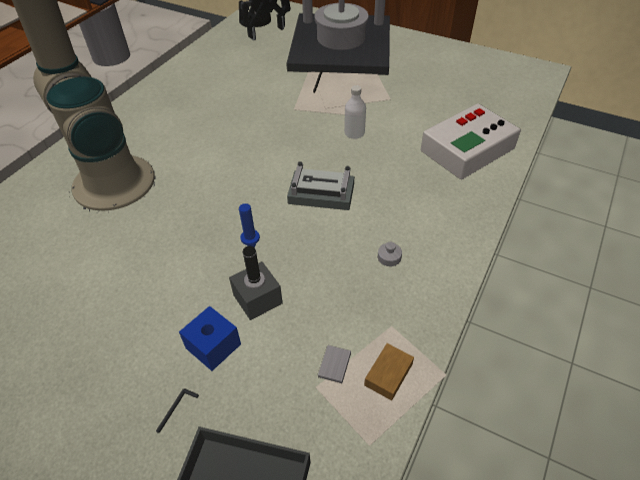

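Top view: the grey stand with the black probe is at (372,266). The blue look-alikes are the pen at (333,298) and the stand at (422,273). The specimen is at (243,281), with its pocket at about (246,293) and the plain end of the groove at about (239,265). The grey and black pair fits the description, so I'll confirm it in an enlarged crop.

Run:
```python
import cv2,numpy as np
t=cv2.imread("pics/top0.png");s=cv2.imread("pics/scene0.png")
def c(im,x,y,w,h,k):return cv2.resize(im[y:y+h,x:x+w],None,fx=k,fy=k,interpolation=cv2.INTER_CUBIC)
a=np.hstack([c(t,210,242,66,75,4.0),c(t,340,242,60,75,4.0)]);a=cv2.convertScaleAbs(a,alpha=1.6)
b=np.hstack([c(s,284,155,75,60,4.0),c(s,225,240,60,60,4.0)])
w=max(a.shape[1],b.shape[1]);p=lambda i:cv2.copyMakeBorder(i,0,0,0,w-i.shape[1],cv2.BORDER_CONSTANT)
cv2.imwrite("pics/crop1.png",np.vstack([p(a),p(b)]))
```

```text
(no output)
```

View pics/crop1.png

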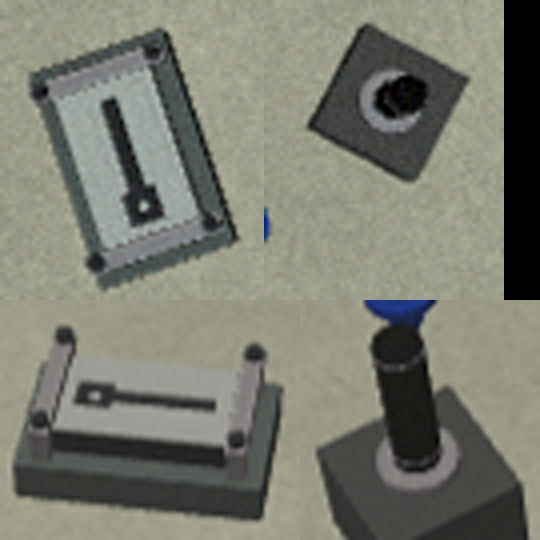

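The crop confirms it. The black probe sits in the grey stand, the spot shows bright in the pocket (top view (245.4,293.1), scene view (307,178)), and the narrow end is the end farther from the robot.

```bash
cat > h.py <<'E'
import numpy as np
from rig import *
def ray(p,u,z):
    T=np.array(p["T"]);d=T[:3,:3]@np.linalg.solve(p["camera_matrix"],[u[0],u[1],1.]);o=T[:3,3]
    return o+d*(z-o[2])/d[2]
def proj(p,X):
    T=np.array(p["T"]);c=T[:3,:3].T@(np.array(X)-T[:3,3]);c=np.array(p["camera_matrix"])@c;return c[:2]/c[2]
E
python3 - <<'E'
from h import *
t=read_camera("top");s=read_camera("scene")
P=lambda n,cam,u,z:print(n,np.round(ray(cam,u,z),1))
ct=lambda x,y,ox,oy:((x+.5)/4-.5+ox,(y+.5)/4-.5+oy)
sp=[ct(143,206,210,242),ct(94,94,284,155)]
ge=[ct(108,101,210,242),ct(215,105,284,155)]
P("spot top",t,sp[0],48);P("spot sc",s,sp[1],48)
P("end top",t,ge[0],49);P("end sc",s,ge[1],49)
c=[ct(x-264,y,340,242) for x,y in [(368,24),(469,78),(413,181),(308,128)]]
for u in c:P("stand c",t,u,65)
print("mean",np.mean([ray(t,u,65) for u in c],0))
P("flange top",t,ct(392-264,100,340,242),73);P("handle top",t,ct(408-264,95,340,242),165)
P("flange sc",s,ct(118,158,225,240),73);P("handle sc",s,ct(98,42,225,240),165)
c=[ct(x,y,210,242) for x,y in [(32,75),(163,30),(237,240),(103,287)]]
m=[ray(t,u,30) for u in c];print(np.round(m,1).tolist(),np.mean(m,0))
E
```

```text
spot top [484.5 203.2  48. ]
spot sc [483.3 204.1  48. ]
end top [557.3 227.3  49. ]
end sc [557.3 228.9  49. ]
stand c [ 603.8 -130.6   65. ]
stand c [ 565.5 -198.9   65. ]
stand c [ 495.9 -158.4   65. ]
stand c [533.1 -87.6  65. ]
mean [ 549.55173527 -143.88849033   65.        ]
flange top [ 550.9 -144.8   73. ]
handle top [ 550.1 -144.6  165. ]
flange sc [ 552.3 -146.1   73. ]
handle sc [ 552.3 -144.8  165. ]
[[577.3, 284.1, 30.0], [607.7, 191.6, 30.0], [459.7, 140.1, 30.0], [428.7, 233.7, 30.0]] [518.36645993 212.39094739  30.        ]
```

```bash
cat >> h.py <<'E'
def go(x,y,z,yaw=None):
    s=read_state();R=s["tcp_rot"]
    d=R.T@(np.array([x,y,z])-s["ee_pos"]);a=np.degrees(np.arctan2(R[1,1],R[0,1]))
    print("t",round(s["time"],2),"pos",np.round(s["ee_pos"],1),"yaw",round(a,1),"tilt",np.round(np.degrees(R[:2,2]),2),"shift",np.round(d,1),"turnz",None if yaw is None else round(a-yaw,1),
     "F",np.round(s["ft_force"],2),"gap",round(s["finger_gap"],1),"grip",round(s["grip_force"],1))
E
python3 -c "
from h import *
go(551,-145,215,18.8);go(385,160,240)"
```

```text
t 1.1 pos [212.5 480.1 242.3] yaw 66.1 tilt [0. 0.] shift [-562.6 -434.5   27.3] turnz 47.3 F [ 0.33 -0.66 -0.58] gap 85.3 grip 0.0
t 1.1 pos [212.5 480.1 242.3] yaw 66.1 tilt [0. 0.] shift [-287.3 -222.8    2.3] turnz None F [ 0.33 -0.66 -0.58] gap 85.3 grip 0.0
```

Call:
send_rows:
  commands:
    - [[-11,-9,0],[0,0,2]]
    - [[-39,-30,1],[0,0,6]]
    - [[-75,-58,2],[0,0,11]]
    - [[-115,-89,3],[0,0,16]]
    - [[-155,-120,4],[0,0,22]]
    - [[-196,-151,5],[0,0,28]]
    - [[-236,-182,6],[0,0,34]]
    - [[-276,-213,7],[0,0,40]]
    - [[-316,-244,8],[0,0,45]]
    - [[-350,-270,9],[0,0,47.3]]
  jaw: 85

```text
time: 2.35
ee_pos: [423.5, 89.1, 233.4]
tcp_rot: [[-0.318, 0.948, 0.001], [0.948, 0.318, -0.0], [-0.0, 0.001, -1.0]]
ft_force: [0.0, 0.6, 0.7]
finger_gap: 85.1
grip_force: 0.0
```

```bash
python3 -c "
from h import *
go(551,-145,215,18.8)"
```

```text
t 2.35 pos [423.5  89.1 233.4] yaw 18.6 tilt [ 0.04 -0.  ] shift [-262.5   46.3   18.5] turnz -0.2 F [0.05 0.65 0.69] gap 85.1 grip 0.0
```

Call:
send_rows:
  commands:
    - [[-30,5,1],[0,0,0]]
    - [[-65,11,3],[0,0,0]]
    - [[-102,17,5],[0,0,0]]
    - [[-140,24,8],[0,0,0]]
    - [[-176,30,11],[0,0,0]]
    - [[-209,35,14],[0,0,0]]
    - [[-236,40,17],[0,0,0]]
    - [[-255,43,18],[0,0,0]]
    - [[-263,44.5,18],[0,0,0]]
    - [[-265,45,18],[0,0,0]]

```text
time: 3.6
ee_pos: [551.1, -145.1, 215.4]
tcp_rot: [[-0.322, 0.947, -0.0], [0.947, 0.322, 0.0], [0.0, 0.0, -1.0]]
ft_force: [-0.3, -1.2, -0.1]
finger_gap: 85.1
grip_force: 0.0
```

```bash
python3 -c "
from h import *
import cv2
go(551,-145,122,18.8)
p=read_camera('scene')
f=p['frame'][:,:,::-1]
print(proj(p,[551,-145,165]),proj(p,[551,-145,73]))
s=read_state();print('tips',proj(p,s['ee_pos']+[0,0,-5]))
cv2.imwrite('pics/s2.png',cv2.resize(f[170:310,180:330],None,fx=4,fy=4,interpolation=cv2.INTER_CUBIC))
go(551,-145,122,18.8)"
```

```text
t 3.6 pos [ 551.1 -145.1  215.4] yaw 18.8 tilt [-0.    0.01] shift [ 0.1 -0.1 93.4] turnz -0.0 F [-0.3  -1.21 -0.11] gap 85.1 grip 0.0
[248.48833129 249.97411901] [253.88768584 278.53988465]
tips [245.641534   234.37129686]
t 3.65 pos [ 551.2 -144.9  215.4] yaw 18.8 tilt [0.01 0.01] shift [-0.1 -0.2 93.4] turnz -0.0 F [ 0.53 -0.54  0.15] gap 85.1 grip 0.0
```

View pics/s2.png

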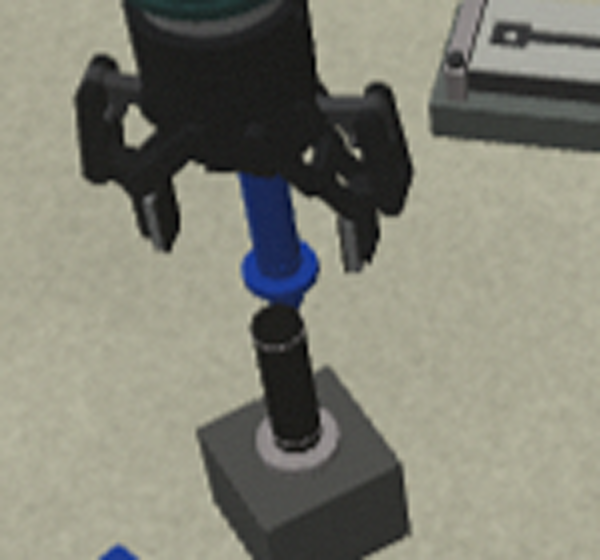

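The crop shows the open fingers straddling the black handle, with their midpoint at about (244,234), which matches the projection. I'll descend and close.

Call:
send_rows:
  commands:
    - [[0,0,5],[0,0,0]]
    - [[0,0,17],[0,0,0]]
    - [[0,0,31],[0,0,0]]
    - [[0,0,46],[0,0,0]]
    - [[0,0,61],[0,0,0]]
    - [[0,0,75],[0,0,0]]
    - [[0,0,85],[0,0,0]]
    - [[0,0,91],[0,0,0]]
    - [[0,0,93],[0,0,0]]
    - [[0,0,93],[0,0,0]]

```text
time: 4.9
ee_pos: [551.5, -144.9, 122.6]
tcp_rot: [[-0.323, 0.947, 0.001], [0.947, 0.323, -0.0], [-0.0, 0.0, -1.0]]
ft_force: [0.8, 0.1, 0.3]
finger_gap: 85.0
grip_force: 0.0
```

Call:
send_rows:
  commands:
    - [[0,0,0],[0,0,0]]
    - [[0,0,0],[0,0,0]]
    - [[0,0,0],[0,0,0]]
    - [[0,0,0],[0,0,0]]
    - [[0,0,0],[0,0,0]]
    - [[0,0,0],[0,0,0]]
    - [[0,0,0],[0,0,0]]
    - [[0,0,0],[0,0,0]]
    - [[0,0,0],[0,0,0]]
    - [[0,0,0],[0,0,0]]
  jaw: 0

```text
time: 6.15
ee_pos: [551.4, -144.9, 122.6]
tcp_rot: [[-0.323, 0.947, 0.0], [0.947, 0.323, -0.0], [-0.0, 0.0, -1.0]]
ft_force: [-3.3, -0.4, 4.9]
finger_gap: 24.9
grip_force: 58.8
```

Call:
send_rows:
  commands:
    - [[0,0,-3],[0,0,0]]
    - [[0,0,-9],[0,0,0]]
    - [[0,0,-18],[0,0,0]]
    - [[0,0,-29],[0,0,0]]
    - [[0,0,-41],[0,0,0]]
    - [[0,0,-53],[0,0,0]]
    - [[0,0,-65],[0,0,0]]
    - [[0,0,-75],[0,0,0]]
    - [[0,0,-81],[0,0,0]]
    - [[0,0,-83],[0,0,0]]

```text
time: 7.4
ee_pos: [551.4, -144.8, 205.6]
tcp_rot: [[-0.323, 0.947, 0.0], [0.947, 0.323, 0.0], [-0.0, 0.0, -1.0]]
ft_force: [0.3, 0.5, -2.4]
finger_gap: 24.8
grip_force: 58.9
```

```bash
python3 -c "
from h import *
import cv2
e=[.9467,.3223]
go(517.2+35*e[0],214.2+35*e[1],205,18.8)
p=read_camera('scene')
f=p['frame'][:,:,::-1]
q=read_camera('top');g=q['frame'][:,:,::-1]
for z in (183,100+48,83+48,83):
  print(z,proj(p,[551.4,-144.9,z-0]),(proj(p,[551.4,-144.9,z])-[190,150])*4)
c=lambda i:cv2.resize(i,None,fx=4,fy=4,interpolation=cv2.INTER_CUBIC)
cv2.imwrite('pics/s3.png',c(f[150:290,190:320]))
"
```

```text
t 7.4 pos [ 551.4 -144.8  205.6] yaw 18.8 tilt [0.02 0.  ] shift [350.9 118.4   0.6] turnz 0.0 F [ 0.28  0.53 -2.45] gap 24.8 grip 58.9
183 [247.54676323 243.96079474] [230.18705293 375.84317897]
148 [249.73763168 255.57816556] [238.95052671 422.31266225]
131 [250.76183544 261.00914201] [243.04734177 444.03656805]
83 [253.52259743 275.64844904] [254.09038974 502.59379616]
```

View pics/s3.png

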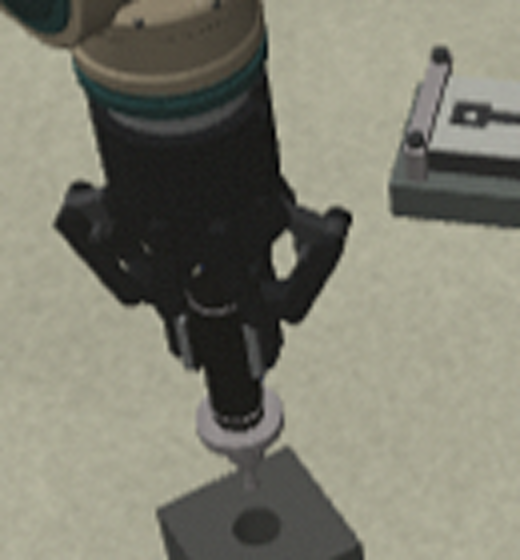

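The probe is held upright. Its stylus tip is at crop (252,488), which matches the predicted (251,488), so the tip is 110.6 mm below the TCP. Next I'll carry it over the groove start.

Call:
send_rows:
  commands:
    - [[7,2,0],[0,0,0]]
    - [[25,8,0],[0,0,0]]
    - [[53,18,0],[0,0,0]]
    - [[87,29,0],[0,0,0]]
    - [[124,42,0],[0,0,0]]
    - [[161,54,0],[0,0,0]]
    - [[198,67,0],[0,0,0]]
    - [[235,79,0],[0,0,0]]
    - [[270,91,0],[0,0,0]]
    - [[300,101,0],[0,0,0]]

```text
time: 8.75
ee_pos: [549.3, 174.4, 205.2]
tcp_rot: [[-0.324, 0.946, -0.0], [0.946, 0.324, 0.0], [0.0, -0.0, -1.0]]
ft_force: [1.1, 0.1, -2.0]
finger_gap: 24.6
grip_force: 59.0
```

Call:
send_rows:
  commands:
    - [[22,7,2],[0,0,0]]
    - [[37,12,5],[0,0,0]]
    - [[46,15,9],[0,0,0]]
    - [[50,17,14],[0,0,0]]
    - [[51,17.4,19],[0,0,0]]
    - [[51,17.4,23],[0,0,0]]
    - [[51,17.4,26],[0,0,0]]
    - [[51,17.4,27],[0,0,0]]
    - [[51,17.4,27],[0,0,0]]
    - [[51,17.4,27],[0,0,0]]

```text
time: 10.0
ee_pos: [550.3, 225.6, 178.6]
tcp_rot: [[-0.323, 0.947, 0.0], [0.947, 0.323, 0.0], [0.0, 0.0, -1.0]]
ft_force: [-0.8, 0.4, -1.5]
finger_gap: 24.9
grip_force: 58.9
```

```bash
python3 -c "
from h import *
import cv2
go(550.3,225.5,163,18.8)
p=read_camera('scene')
f=p['frame'][:,:,::-1]
q=read_camera('top');g=q['frame'][:,:,::-1]
s=read_state()['ee_pos']
print('exp tip',proj(p,s-[0,0,110.6]),(proj(p,s-[0,0,110.6])-[275,110])*6,'shadow on floor',(proj(p,[s[0],s[1],48])-[275,110])*6)
e=np.array([.9467,.3223]);c=np.array([517.2,214.2])
for x in(-43,-35,35): print(x,(proj(p,[*(c-x*e),48])-[275,110])*6)
cv2.imwrite('pics/s4.png',cv2.resize(f[110:210,275:375],None,fx=6,fy=6,interpolation=cv2.INTER_CUBIC))
"
```

```text
t 10.0 pos [550.3 225.6 178.6] yaw 18.8 tilt [0.03 0.01] shift [-0.1 -0.  15.6] turnz 0.0 F [-0.79  0.39 -1.5 ] gap 24.9 grip 58.9
exp tip [334.33267393 175.1420033 ] [355.99604355 390.85201983] shadow on floor [355.9203546  426.55165321]
-43 [374.67431987 428.6833853 ]
-35 [355.93517224 426.85106588]
35 [193.02148154 410.92131682]
```

View pics/s4.png

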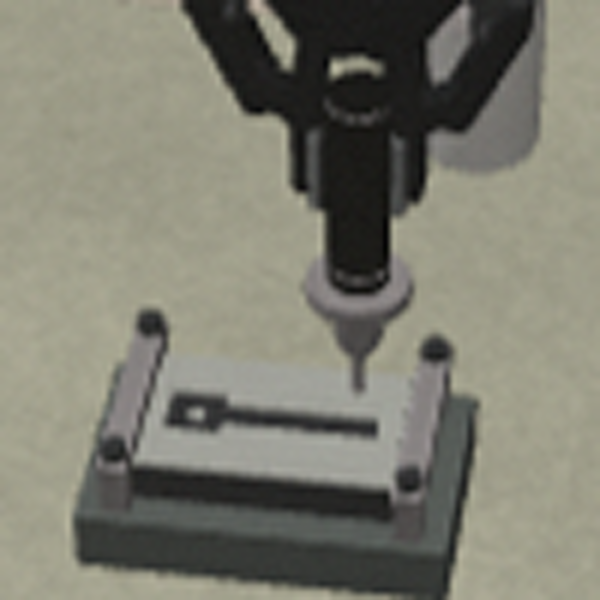

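The tip is at crop (358,391) above the groove. The plain end is at (377,430) and the spot at (197,412), both within about 1 mm of my model. I'll descend gently.

Call:
send_rows:
  commands:
    - [[0.5,0,3],[0,0,0]]
    - [[0.5,0,8],[0,0,0]]
    - [[0.5,0,13],[0,0,0]]
    - [[0.5,0,16],[0,0,0]]
    - [[0.5,0,18],[0,0,0]]
    - [[0.5,0,20],[0,0,0]]
    - [[0.5,0,21.5],[0,0,0]]
    - [[0.5,0,23],[0,0,0]]
    - [[0.5,0,24],[0,0,0]]
    - [[0.5,0,24],[0,0,0]]

```text
time: 11.35
ee_pos: [550.1, 226.1, 154.5]
tcp_rot: [[-0.323, 0.947, 0.0], [0.947, 0.323, 0.0], [0.0, 0.0, -1.0]]
ft_force: [-0.9, -0.4, 0.1]
finger_gap: 24.7
grip_force: 58.9
```

```bash
cat >> h.py <<'E'
def force(n=10):
    F=[]
    for i in range(n):
        p=read_camera('scene');F.append(read_state()["ft_force"])
    print("F mean",np.mean(F,0).round(2),"sd",np.std(F,0).round(2));return p
E
python3 -c "
from h import *
import cv2
p=force(8);go(484.1,203.2,154.6,18.8)
cv2.imwrite('pics/s5.png',cv2.resize(p['frame'][110:210,275:375,::-1],None,fx=6,fy=6,interpolation=cv2.INTER_CUBIC))
"
```

```text
F mean [-0.42 -0.01 -0.03] sd [0.55 0.26 0.31]
t 11.75 pos [550.1 226.1 154.4] yaw 18.8 tilt [0.01 0.01] shift [ -0.4 -69.8  -0.2] turnz 0.0 F [-0.36  0.04  0.06] gap 24.8 grip 58.9
```

View pics/s5.png

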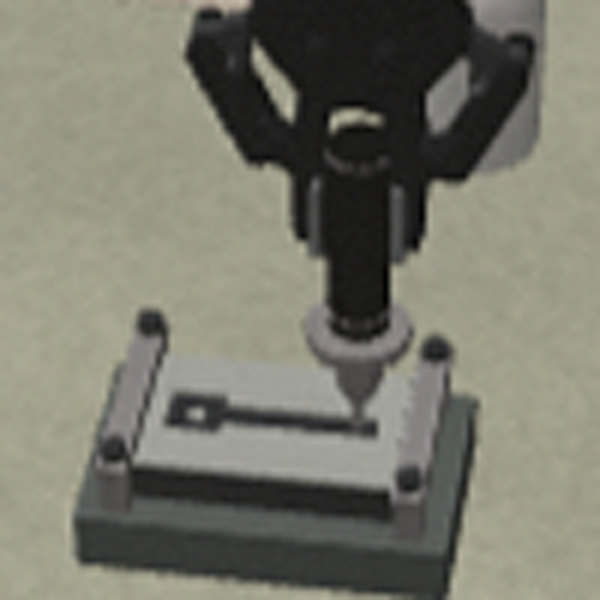

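The tip at crop (360,427) is in the groove near its plain end, pressed with about 1.5–2 N. I'll draw at 2 cm/s along −y of the tool.

Call:
send_rows:
  commands:
    - [[0,-1,0],[0,0,0]]
    - [[0,-3,0],[0,0,0]]
    - [[0,-5.5,0],[0,0,0]]
    - [[0,-8,0],[0,0,0]]
    - [[0,-10.5,0],[0,0,0]]
    - [[0,-13,0],[0,0,0]]
    - [[0,-15.5,0],[0,0,0]]
    - [[0,-18,0],[0,0,0]]
    - [[0,-20.5,0],[0,0,0]]
    - [[0,-23,0],[0,0,0]]

```text
time: 13.0
ee_pos: [528.1, 218.6, 154.3]
tcp_rot: [[-0.323, 0.947, 0.0], [0.947, 0.323, 0.0], [0.0, 0.0, -1.0]]
ft_force: [1.1, 0.8, 0.3]
finger_gap: 25.0
grip_force: 58.8
```

Call:
send_rows:
  commands:
    - [[0,-2.5,0],[0,0,0]]
    - [[0,-5,0],[0,0,0]]
    - [[0,-7.5,0],[0,0,0]]
    - [[0,-10,0],[0,0,0]]
    - [[0,-12.5,0],[0,0,0]]
    - [[0,-15,0],[0,0,0]]
    - [[0,-17.5,0],[0,0,0]]
    - [[0,-20,0],[0,0,0]]
    - [[0,-22.5,0],[0,0,0]]
    - [[0,-25,0],[0,0,0]]

```text
time: 14.25
ee_pos: [504.4, 210.5, 154.3]
tcp_rot: [[-0.323, 0.947, 0.0], [0.947, 0.323, 0.0], [0.0, 0.0, -1.0]]
ft_force: [2.4, 0.4, -0.2]
finger_gap: 24.7
grip_force: 58.8
```

Call:
send_rows:
  commands:
    - [[0,-2.5,0],[0,0,0]]
    - [[0,-5,0],[0,0,0]]
    - [[0,-7.5,0],[0,0,0]]
    - [[0,-10,0],[0,0,0]]
    - [[0,-12.5,0],[0,0,0]]
    - [[0,-15,0],[0,0,0]]
    - [[0,-17.5,0],[0,0,0]]
    - [[0,-19.5,0.5],[0,0,0]]
    - [[0,-21,0.8],[0,0,0]]
    - [[0,-22,1],[0,0,0]]

```text
time: 15.5
ee_pos: [483.7, 203.5, 153.4]
tcp_rot: [[-0.323, 0.947, 0.0], [0.947, 0.323, 0.0], [0.0, 0.0, -1.0]]
ft_force: [1.6, 0.9, 0.8]
finger_gap: 24.7
grip_force: 58.8
```

```bash
python3 -c "
from h import *
import cv2
p=force(8);go(483.9,203.6,153.6,18.8)
q=read_camera('top')
a=cv2.resize(p['frame'][130:210,275:375,::-1],None,fx=6,fy=6,interpolation=cv2.INTER_CUBIC)
print((proj(p,read_state()['ee_pos']*[1,1,0]+[0,0,48])-[275,130])*6)
cv2.imwrite('pics/s6.png',a)
"
```

```text
F mean [ 0.06 -0.    0.59] sd [0.57 0.37 0.55]
t 15.9 pos [483.6 203.5 153.2] yaw 18.8 tilt [-0.04 -0.01] shift [ 0.   0.3 -0.4] turnz 0.0 F [ 0.35 -0.02  0.5 ] gap 24.5 grip 58.8
[192.72469422 289.80486367]
```

View pics/s6.png

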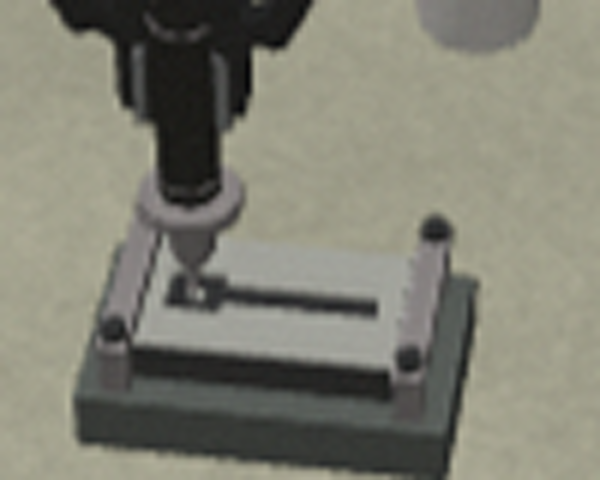

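The tip at about (194,290) is on the spot (seen earlier at (197,292)) to about 1 mm. It is upright, with roughly 2.3 N on the spring, about halfway in. I'm handing in.

```bash
python3 -c "
from rig import *
print(hand_in())"
```

```text
the job is handed in; nothing more can be done
None
```

I handed the job in at about 16 s. The probe was drawn along the groove and is held upright on the marked spot, about 1 mm off by the camera and with roughly 2.3 N on the spring; hand-in returned no pass or fail.

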